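# Slide two relays upright into their test bays and shut the gate

### The job

Slide the yellow gate of the relay dock all the way open, then slide each relay, standing on the bench, fully home into the bay whose hood has its own colour (blue to blue, grey to grey), and slide the gate fully shut again in front of them. Do not lift the relays off the bench or tip them over, and leave the white bottle, the green terminal and the blue tape where they are.

Things in the scene. Friction and masses are not known exactly. Their poses are not given: they have to be found in the camera images.
- dock: Black relay dock bolted to the bench, two bays, 95 mm wide, 46 mm high. Origin: on the bench, middle of its mouth, plane of the wall ends. x points into the bays, y across; bays centred at y = +-0.022 (colour sides vary). An 11 mm high rail runs at x = -0.0085 from y = 0.05 to 0.154 with two 34 mm brackets behind it; a 34 mm high catch stands at y = -0.0515, x = -0.013 to 0.003.
- gate (a joint): Travel of the yellow sliding gate in m: 0 shut (in front of both bays), 0.095 fully open, along the dock's +y. Bar 5 mm thick, 92 mm long, 14 to 30 mm above the bench, at dock x = -0.0085; it passes 4 mm in front of seated relays. Slides with 1.5 N of friction and stays where left.
- gate_post (a point): Top centre, 67 mm above the bench, of the upright post by which the gate is pushed, on a 16 mm wide lug at the middle of the gate, 14 mm in front of the bar (dock x = -0.0225): steel, 10 mm diameter, rising from the lug (28 mm) to a red 16 mm knob (61 to 67 mm). Seated relays are 36 mm high.
- relay_blue: Plug-in relay, blue case on a black base, block 22 x 28 x 36 mm (x, y, z), 35 g, standing upright, loose on the bench. Origin: centre of the underside; z up, x roughly towards the dock (within 0.4 rad), so a 28 mm wide side leads into the 31 mm slot.
- relay_grey: Plug-in relay, light grey case on a black base, block 22 x 28 x 36 mm (x, y, z), 35 g, standing upright, loose on the bench. Origin: centre of the underside; z up, x roughly towards the dock (within 0.4 rad), so a 28 mm wide side leads into the 31 mm slot.
- bay_blue: The blue bay, marked by its blue hood (42 mm wide, underside 38 mm up). Origin: where the underside centre of the seated relay belongs, on the bench. x points into the bay, y across. Slot 31 mm wide with rounded wall noses, walls begin at x = -0.009, back stop at x = +0.011; the front face of a seated relay is at x = -0.011, 2 mm proud of the walls. No floor: it stands on the bench.
- bay_grey: The grey bay, marked by its light grey hood (42 mm wide, underside 38 mm up). Origin: where the underside centre of the seated relay belongs, on the bench. x points into the bay, y across. Slot 31 mm wide with rounded wall noses, walls begin at x = -0.009, back stop at x = +0.011; the front face of a seated relay is at x = -0.011, 2 mm proud of the walls. No floor: it stands on the bench.
- bottle: White screw-cap bottle, 40 mm diameter, 80 mm high, standing near the work; to be left alone. Origin: centre of the underside.
- terminal: Green rail terminal lying flat, 40 x 48 x 10 mm; to be left alone. Origin: centre of the underside.
- tape: Roll of blue tape lying flat, 60 mm diameter, 19 mm high; to be left alone. Origin: centre of the underside.
There are look-alikes about, which are no part of the job. There is more than one size of the relay_blue; the job needs the middle-sized.

How it is judged:
By the outcome, as a careful person would: the job done as asked, in the order asked, and still so for the second after the job is handed in, with the robot touching nothing.
It also fails if it takes over 72 s, if anything falls off the work surface, if the arm or the gripper's body presses on something with over 40 N, if the wrist force passes 120 N, or if a joint passes its speed limit or range.

### The arm

A 6-joint arm with a two-finger parallel gripper is mounted at the origin on a cart in front of the work surface, level with it; the furniture and walls round the work are solid. World frame = base frame: x ahead of the robot, y to its left, z up, the work surface at z = 0. Lengths are in m, angles in rad, forces in N, time in s.
With the tool pointing down it reaches from about 0.425 to 0.925 m from the base axis. Payload 12.5 kg.
Tool frame: the origin (TCP) lies midway between the tips of the shut fingers; the grasp point (between the pads) lies 19 mm behind it; z points along the fingers, y is the line along which they close (so a half turn about z gives the same grasp; the last joint's range is limited). The gripper opens to 85 mm and grips with 20 to 120 N. Pads are 22 mm wide; open, the fingers measure 114 mm over their backs; the gripper's body (76 mm by 85 mm) begins 54 mm behind the grasp point. The pads swing forward as they close: fully open they stand 13 mm farther back than shut.
Start: joints at [-1.41, 0.491, 1.559, -0, 1.092, -0.106], TCP at [0.165, -0.603, 0.231] pointing down, gripper open.
Joint ranges: [-3.1, 3.1], [-0.84, 2.19], [0.05, 2.79], [-1.13, 4.28], [0.06, 2.93], [-2.69, 2.69]. Speed limits (rad/s): [2.22, 2.22, 2.79, 3.14, 3.14, 3.14].

### API

Orientations are given as a unit quaternion [x, y, z, w].
In Python, from station import bot, optics gives the robot as it stands. The module is installed in compiled form; this text tells all that it offers.
- The arm moves only by the tool servo_tool, never from a script. Its argument "motion" is a list of rows, each a list of 7 numbers: the shift along the tool's x, y, z scaled (see below), then the turn, a rotation vector about the tool's x, y, z scaled (see below), then the opening, from -1 (shut) to 1 (fully open). In form: [[tx, ty, tz, rx, ry, rz, gripper], ...]. A call has 1 to 12 rows; each row shifts and turns the commanded pose from where the row before left it, along the tool's axes as they then stand; what a row does not reach is not made up. The controller multiplies each number of a shift by 0.3 m and each number of a turn by 90 degrees. A row lasts 1/8 s, in which the tool goes at most 62.5 mm and 10.7 degrees, less where a joint would pass 70% of its speed; a pose out of reach is approached as far as the arm can. A call with a number of a shift or a turn outside -1 to 1 is refused whole. A call with a gripper value outside its range is refused whole. The fingers move at their own pace and stop on an object; "grip_force" is the grip in N (left out, the last holds). Time passes only in rows, so rows that do not move let the fingers close. It gives the time, the measured TCP pose, the force, the opening and the grip force at its end, in the units of the state.
- bot.sense(): the state, without advancing time (a new reading comes with each control period).
- optics.snapshot(name): name is "scene" or "top" or "wrist"; returns the picture (480x640x3 uint8, blue, green, red); there is no depth.
- optics.get_calibration(name): a dict with "vfov" (degrees; the focal length in pixels is half the picture's height over the tangent of half this angle, whatever the lens; pixels are square), "cx", "cy" (the principal point, pixels), "R" (3x3) and "t" (3): a world point X has camera coordinates R X + t; the wrist camera has in their place "T_tool_cam" (4x4, takes a point from camera to tool coordinates, whose origin is the TCP and whose axes are the flange's). Camera axes: x right, y down, z forward; pixel columns grow to the right and rows downward; lengths in m; the calibration is good to about 2 mm. The wrist camera is an equidistant fisheye: a pixel r from the principal point sees the ray r / f radians off the axis. A picture is of the moment at which its call begins: read the wrist's pose just before it. get_calibration takes no time and is no camera call.
- bot.sign_off(): hands the job in; it is judged then, once.
The state is a dict: "time_s": time; "joint_positions": joint angles; "qvel": joint speeds; "effort": joint torques, N m; "eef_pos": TCP position; "tool_rot": TCP orientation; "wrist_force": force on the tool from outside, world axes, zero at the start; "moment": the same for the moment, N m; "gripper_width": finger opening in m; "grip_force": force on a finger pad.
Only numpy, scipy, OpenCV 4.12 (cv2) and the standard library are available. Lean on these libraries where they do the work, as an engineer would, in place of code of your own. Each camera call takes 0.05 s, during which the arm holds its last target. There are 200 camera calls.

## Working session

There is one attempt and no reset: what is moved stays moved. The work goes in short steps, Python scripts to look and compute and a tool call to move; the robot and the scene stay as the last step left them, time stands still between calls to the robot, and variables do not carry over. Pictures are saved under pics/ and viewed, at most 10 in all, crops included, and the job is handed in when it is done.

Besides the shell and the picture viewer there is one more tool, called after ">>>" by a JSON object that holds its "fn" and its "kwargs". servo_tool: Moves the arm, as the interface text tells. Shifts and turns lie within -1 to 1; 1 stands for 0.3 m of shift or 90 degrees of turn. Its arguments: {"type":"object","properties":{"motion":{"type":"array"},"grip_force":{"type":"number"}},"required":["motion"]}

```bash
mkdir -p pics; python3 - <<'E'
from station import bot, optics
import cv2,numpy as np
np.set_printoptions(precision=4,suppress=True)
for n in ["scene","top"]:
    im=optics.snapshot(n); cv2.imwrite(f"pics/{n}0.png",im); c=optics.get_calibration(n); print(n,c)
print(optics.get_calibration("wrist"))
s=bot.sense(); print(s)
E
```

```text
scene {'vfov': 50.65104829754357, 'cx': 319.30853921642716, 'cy': 244.65150418623463, 'R': array([[-0.7638, -0.6454,  0.0038],
       [-0.3428,  0.4007, -0.8497],
       [ 0.5469, -0.6503, -0.5273]]), 't': array([0.5181, 0.2131, 0.6488])}
top {'vfov': 48.66515968493677, 'cx': 327.5916061979847, 'cy': 238.6989473448105, 'R': array([[-0.0181, -0.9998,  0.0019],
       [-0.9994,  0.0181, -0.0286],
       [ 0.0285, -0.0024, -0.9996]]), 't': array([0.1042, 0.5704, 0.9059])}
{'vfov': 65.70646984690485, 'cx': 320.7161678660191, 'cy': 242.4024951404001, 'T_tool_cam': array([[ 0.0009, -0.949 , -0.3154,  0.0806],
       [ 1.    ,  0.0009,  0.0002, -0.0002],
       [ 0.0001, -0.3154,  0.949 , -0.1432],
       [ 0.    ,  0.    ,  0.    ,  1.    ]])}
{'time_s': 0.1, 'joint_positions': array([-1.4096,  0.4915,  1.5594, -0.    ,  1.0917, -0.1056]), 'qvel': array([ 0.0019, -0.0007, -0.0007, -0.0019, -0.0011,  0.0008]), 'effort': array([  0.0017, -61.9447, -26.2025,  -0.0001,   0.0029,   0.    ]), 'eef_pos': array([ 0.1648, -0.6027,  0.2308]), 'tool_rot': array([ 0.9911,  0.133 , -0.    , -0.0005]), 'wrist_force': array([ 0.543 ,  1.1258, -0.4696]), 'moment': array([-0.023 ,  0.0231, -0.0257]), 'grip_force': 0.0, 'gripper_width': 0.0852490973464584}
```

View pics/top0.png

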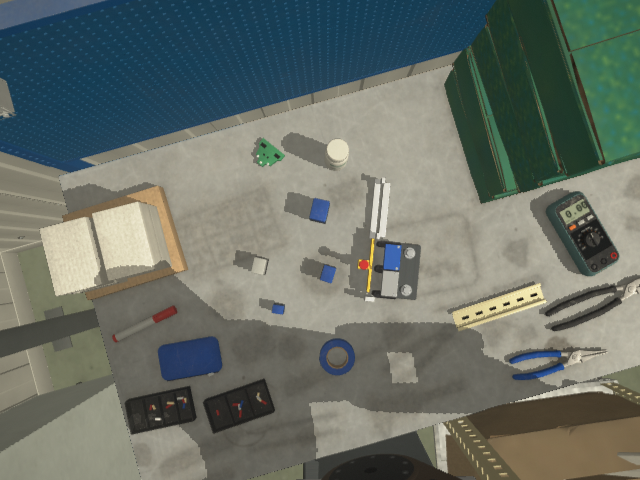

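View pics/scene0.png

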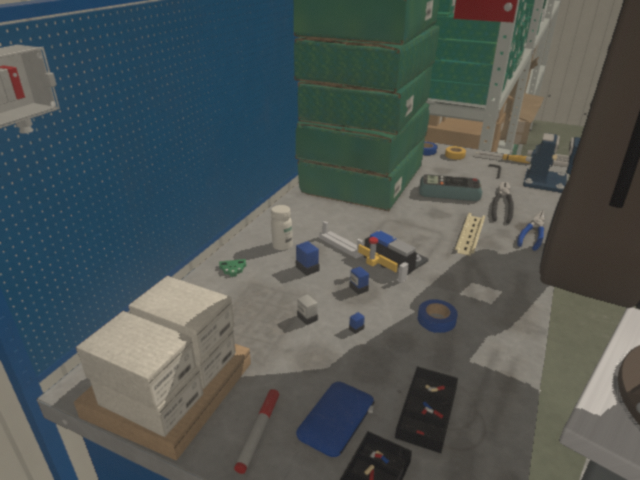

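The top view shows the dock at (393,268) with its blue bay at (392,257) and grey bay at (390,284). The gate is shut, with the red knob at (364,265). The blue blocks are at (319,210) large, (327,272) medium and (278,308) small. The grey relay is at (259,265), the bottle at (337,152), the terminal at (268,152) and the tape at (337,356). The middle-sized blue one should be (327,272), or (359,279) in the scene view. I'll measure all three and check with a crop.

```bash
cat >h.py <<'E'
import cv2,numpy as np
from station import bot,optics
from scipy.spatial.transform import Rotation as Ro
np.set_printoptions(precision=4,suppress=True)
def cam(n,s=None):
    c=optics.get_calibration(n); f=240/np.tan(np.radians(c['vfov']/2))
    if n!='wrist': return dict(f=f,c=np.array([c['cx'],c['cy']]),R=c['R'].T,o=-c['R'].T@c['t'],fish=False)
    T=c['T_tool_cam']; W=Ro.from_quat(s['tool_rot']).as_matrix()
    return dict(f=f,c=np.array([c['cx'],c['cy']]),R=W@T[:3,:3],o=W@T[:3,3]+s['eef_pos'],fish=True)
def ray(C,p):
    p=np.atleast_2d(np.asarray(p,float)).reshape(-1,2)-C['c']
    if C['fish']:
        r=np.linalg.norm(p,axis=1,keepdims=True)+1e-9; a=r/C['f']
        d=np.hstack([p/r*np.sin(a),np.cos(a)])
    else: d=np.hstack([p/C['f'],np.ones((len(p),1))])
    d=d@C['R'].T; return d/np.linalg.norm(d,axis=1,keepdims=True)
def plane(C,p,z):
    d=ray(C,p); return C['o']+d*((z-C['o'][2])/d[:,2:3])
def tri(C1,p1,C2,p2):
    d1=ray(C1,p1)[0];d2=ray(C2,p2)[0]
    t=np.linalg.lstsq(np.c_[d1,-d2],C2['o']-C1['o'],rcond=None)[0]
    a=C1['o']+t[0]*d1;b=C2['o']+t[1]*d2; return (a+b)/2,np.linalg.norm(a-b)
def blobs(m,amin=30):
    cs,_=cv2.findContours(m.astype(np.uint8)*255,cv2.RETR_EXTERNAL,cv2.CHAIN_APPROX_NONE)
    return [c for c in cs if cv2.contourArea(c)>=amin]
def hsv(im): return [x.astype(int) for x in cv2.split(cv2.cvtColor(im,cv2.COLOR_BGR2HSV))]
E
python3 - <<'E'
from h import *
C=cam('top'); im=cv2.imread('pics/top0.png'); H,S,V=hsv(im)
M={'blue':(abs(H-112)<12)&(S>130)&(V>70),'red':((H<8)|(H>172))&(S>150)&(V>120),'yel':(abs(H-24)<6)&(S>150)&(V>120),'grey':(S<50)&(V>140)}
for k,m in M.items():
    m=m.copy(); m[:190]=0; m[330:]=0; m[:,:230]=0; m[:,430:]=0
    for c in blobs(m,25):
        r=cv2.minAreaRect(c); p=plane(C,r[0],.036)[0]; b=plane(C,cv2.boxPoints(r),.036)
        print(k,np.array(r[0]),np.array(r[1]),round(r[2]),p[:2],'sides mm',1e3*np.linalg.norm(b[1]-b[0]),1e3*np.linalg.norm(b[2]-b[1]))
S_=cv2.imread('pics/scene0.png')
a=cv2.resize(im[190:330,230:430],(800,560),interpolation=cv2.INTER_CUBIC); 
b=cv2.resize(S_[215:345,285:445],(800,560),interpolation=cv2.INTER_CUBIC)
cv2.imwrite('pics/crop.png',cv2.resize(np.hstack([a,b]),(800,560//2)))
cv2.imwrite('pics/crop.png',cv2.resize(np.vstack([a,cv2.resize(S_[220:340,280:451],(800,560))]),(428,600)))
E
```

```text
blue [278. 309.] [ 8. 10.] 90 [0.4559 0.1785] sides mm 16.628049374184922 13.25746203898534
blue [327.6981 273.5566] [11.5383 15.247 ] 16 [0.5133 0.0948] sides mm 25.371530793913315 19.231185679635555
blue [391.9584 256.6865] [15.8805 25.077 ] 5 [ 0.5394 -0.0129] sides mm 41.82239068463042 26.50568269065886
blue [319.1824 209.9294] [15.7275 20.3915] 13 [0.6197 0.1071] sides mm 34.15574036342835 26.312077246765355
red [363.4615 264.1923] [8.5979 8.3205] 56 [0.5278 0.0349] sides mm 13.884290396766433 14.31537181251612
yel [369.0594 264.9059] [ 5.0747 52.339 ] 6 [0.5264 0.0256] sides mm 87.19453060511844 8.471973472142105
grey [406.8962 290.1132] [ 8.379  10.4394] 16 [ 0.4833 -0.0365] sides mm 17.366183039899532 13.942523007326495
grey [389.6147 283.2377] [15.5721 24.8068] 5 [ 0.4953 -0.008 ] sides mm 41.25232369699505 25.953883549439944
grey [409.5 253. ] [10.  9.] 90 [ 0.545  -0.0423] sides mm 15.025422622254306 16.679869564457164
grey [374.4056 213.491 ] [ 6.1152 47.6416] 5 [0.6121 0.0149] sides mm 79.81189857640776 10.23641581910184
grey [329.5 259.5] [139. 199.] 90 [0.5366 0.0914] sides mm 333.0765809611209 231.70475417392254
```

View pics/crop.png

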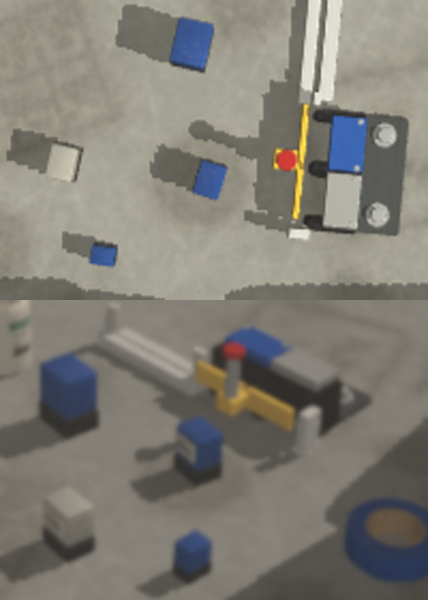

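The crop confirms it. Three blue blocks: the large measures 34x26 mm, the one at top (327,273) / scene (359,279) measures 25x19 mm (about 28x22 with edge loss), and the small measures 17x13 mm. The middle one is the relay to use. Next I'll bring the wrist camera over the work.

>>> {"fn": "servo_tool", "kwargs": {"motion": [[0,0,-0.03,0,0,-0.11,1],[0,0,-0.03,0,0,-0.11,1],[0,0,0,0,0,-0.11,1],[0,0,0,0,0,-0.11,1],[0,0,0,0,0,-0.11,1],[0,0,0,0,0,-0.11,1],[0,0,0,0,0,-0.107,1]]}}

```text
time_s: 0.98
eef_pos: [0.1648, -0.6027, 0.2489]
tool_rot: [0.739, 0.673, 0.0, -0.0]
wrist_force: [-0.2, 0.5, 0.4]
gripper_width: 0.0857
grip_force: 0.0
```

>>> {"fn": "servo_tool", "kwargs": {"motion": [[0.139,0.113,0,0,0,0,-0.3],[0.139,0.113,0,0,0,0,-0.3],[0.139,0.113,0,0,0,0,-0.3],[0.139,0.113,0,0,0,0,-0.3],[0.139,0.113,0,0,0,0,-0.3],[0.139,0.113,0,0,0,0,-0.3],[0.139,0.113,0,0,0,0,-0.3],[0.139,0.113,0,0,0,0,-0.3]]}}

```text
time_s: 1.98
eef_pos: [0.4687, -0.2963, 0.2491]
tool_rot: [0.741, 0.671, -0.0, -0.0]
wrist_force: [0.5, -0.4, -0.6]
gripper_width: 0.0298
grip_force: 0.0
```

>>> {"fn": "servo_tool", "kwargs": {"motion": [[0.168,0,0,0,0,0,-0.3],[0.168,0,0,0,0,0,-0.3],[0.168,0,0,0,0,0,-0.3],[0.168,0,0,0,0,0,-0.3],[0.168,0,0,0,0,0,-0.3],[0.168,0,0,0,0,0,-0.3],[0.168,0,0,0,0,0,-0.3],[0.168,0,0,0,0,0,-0.3],[0,0,0,0,0,0,-0.3],[0,0,0,0,0,0,-0.3]]}}

```text
time_s: 3.22
eef_pos: [0.5074, 0.1032, 0.249]
tool_rot: [0.741, 0.671, -0.0, -0.0]
wrist_force: [-0.1, -0.0, -0.5]
gripper_width: 0.03
grip_force: 0.0
```

```bash
python3 - <<'E'
from h import *
import pickle
s=bot.sense(); im=optics.snapshot('wrist'); cv2.imwrite('pics/w1.png',im); pickle.dump(s,open('w1.pkl','wb')); print(s['time_s'],s['eef_pos'],s['tool_rot'],s['gripper_width'],s['joint_positions'])
E
```

```text
3.225 [0.5074 0.1032 0.249 ] [ 0.7411  0.6714 -0.0003 -0.0001] 0.03002787696792817 [ 0.0732  0.3196  1.795  -0.0004  1.0275  0.1719]
```

View pics/w1.png

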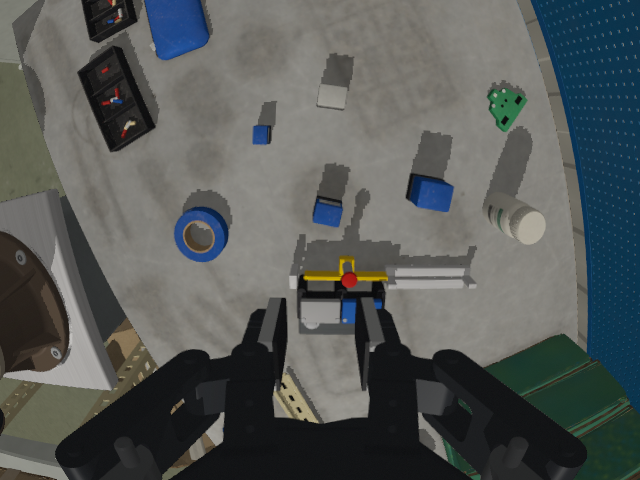

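The wrist view shows the gate bar at y~277 with the red knob at (349,280). The hoods are grey at (321,311) and blue at (361,311), and the rail is at (430,278). The blue relay is at (327,212), the grey at (332,96), the large blue at (431,194) and the bottle at (518,220).

```bash
python3 - <<'E'
from h import *
import pickle
s=pickle.load(open('w1.pkl','rb')); W=cam('wrist',s); T=cam('top'); S=cam('scene')
im=cv2.imread('pics/w1.png'); H,Sa,V=hsv(im)
tp=cv2.imread('pics/top0.png'); h2,s2,v2=hsv(tp)
red=lambda H,S,V:((H<8)|(H>172))&(S>150)&(V>100)
def cen(m,x0,y0,x1,y1):
    q=np.zeros_like(m); q[y0:y1,x0:x1]=m[y0:y1,x0:x1]; b=max(blobs(q,5),key=cv2.contourArea); M=cv2.moments(b); return b,np.array([M['m10'],M['m01']])/M['m00']
_,a=cen(red(H,Sa,V),330,265,370,300); _,b=cen(red(h2,s2,v2),350,250,380,280); print('knob',a,b,tri(W,a,T,b))
bl=lambda H,S,V:(abs(H-112)<12)&(S>130)&(V>60)
b,_=cen(bl(H,Sa,V),300,180,350,235); vv=V[bl(H,Sa,V)&(np.arange(480)[:,None]>180)&(np.arange(480)[:,None]<235)&(np.arange(640)>300)&(np.arange(640)<350)]; print('V hist',np.histogram(vv,8))
# hood rects at z=.046
for nm,m,box in [('bhood',bl(H,Sa,V),(342,290,385,330)),('ghood',(Sa<40)&(V>110),(300,300,343,322)),('yel',(abs(H-24)<7)&(Sa>130)&(V>90),(295,250,400,295))]:
    c,_=cen(m,*box); r=cv2.minAreaRect(c); print(nm,np.array(r[0]),np.array(r[1]),r[2],[p[:2] for p in plane(W,cv2.boxPoints(r),.046 if 'h' in nm else .03)])
# yellow bar direction: fit bar front columns
m=(abs(H-24)<7)&(Sa>130)&(V>90); cols=[x for x in list(range(308,338))+list(range(362,386))]
top=np.array([[x,np.where(m[262:295,x])[0].min()+262] for x in cols if m[262:295,x].any()],float)
P=plane(W,top,.030); k=np.polyfit(P[:,0],P[:,1],1); print('bar top-edge: y=',k,'angle deg',np.degrees(np.arctan(k[0])),'tool yaw',np.degrees(2*np.arctan2(s['tool_rot'][1],s['tool_rot'][0])))
f=2.5
A=cv2.resize(im[60:140,290:370],(400,400),interpolation=cv2.INTER_CUBIC);B=cv2.resize(im[170:250,290:370],(400,400),interpolation=cv2.INTER_CUBIC);
cv2.imwrite('pics/c2.png',np.hstack([A,B]))
E
```

```text
knob [348.8665 279.894 ] [363.4327 264.0994] (array([0.528 , 0.0372, 0.0693]), np.float64(0.0013091619716919562))
V hist (array([ 15,  16,  12,  17,  20,  67, 251, 168]), array([ 63.   ,  73.125,  83.25 ,  93.375, 103.5  , 113.625, 123.75 ,
       133.875, 144.   ]))
bhood [349. 311.] [24. 14.] 90.0 [array([0.5196, 0.0053]), array([0.5342, 0.0037]), array([ 0.5325, -0.0256]), array([ 0.5174, -0.0239])]
ghood [320.  311.5] [19. 38.] 90.0 [array([0.4766, 0.0059]), array([0.5162, 0.0021]), array([ 0.5144, -0.021 ]), array([ 0.4738, -0.0171])]
yel [345. 268.] [24. 84.] 90.0 [array([0.4832, 0.0511]), array([0.5709, 0.0423]), array([0.57  , 0.0146]), array([0.48  , 0.0239])]
bar top-edge: y= [-0.1045  0.0847] angle deg -5.965065837692396 tool yaw 84.35177991959935
```

View pics/c2.png

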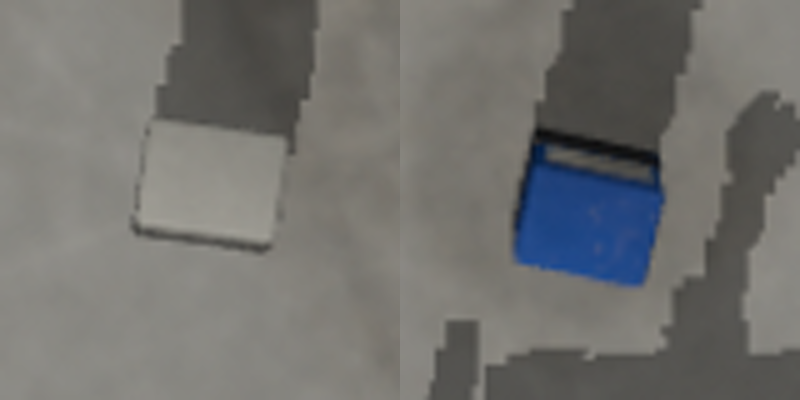

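>>> {"fn": "servo_tool", "kwargs": {"motion": [[-0.106,0.045,0.05,0,0,0,-0.3],[-0.106,0.045,0.1,0,0,0,-0.3],[0,0,0.11,0,0,0,-0.3],[0,0,0.11,0,0,0,-0.3],[0,0,0.1,0,0,0,-0.3],[0,0,0.1,0,0,0,-0.3],[0,0,0.08,0,0,0,-0.3],[0,0,0.05,0,0,0,-0.3],[0,0,0,0,0,0,-0.3]]}}

```text
time_s: 4.4
eef_pos: [0.5279, 0.0367, 0.0387]
tool_rot: [0.742, 0.671, -0.001, -0.0]
wrist_force: [-0.6, -0.6, 0.6]
gripper_width: 0.0302
grip_force: 0.0
```

>>> {"fn": "servo_tool", "kwargs": {"motion": [[0,0.02,0,0,0,0,-0.3],[0,0.035,0,0,0,0,-0.3],[0,0.035,0,0,0,0,-0.3],[0,0.035,0,0,0,0,-0.3],[0,0.035,0,0,0,0,-0.3],[0,0.035,0,0,0,0,-0.3],[0,0.035,0,0,0,0,-0.3],[0,0.03,0,0,0,0,-0.3],[0,0.02,0,0,0,0,-0.3],[0,0,0,0,0,0,-0.3]]}}

```text
time_s: 5.65
eef_pos: [0.6123, 0.0291, 0.0392]
tool_rot: [0.741, 0.671, 0.0, 0.0]
wrist_force: [0.1, 0.6, -0.0]
gripper_width: 0.0297
grip_force: 0.0
```

```bash
python3 - <<'E'
from h import *
im=optics.snapshot('top'); cv2.imwrite('pics/t2.png',im); H,S,V=hsv(im); m=(abs(H-24)<7)&(S>130)&(V>90); m[:150]=0;m[330:]=0;m[:,340:]&=True; m[:,:340]=0;m[:,430:]=0
for c in blobs(m,5): r=cv2.boundingRect(c); print(r)
print(bot.sense()['eef_pos'])
E
```

```text
[0.612  0.0292 0.0392]
```

>>> {"fn": "servo_tool", "kwargs": {"motion": [[0,0.012,0,0,0,0,-0.3],[0,0.012,0,0,0,0,-0.3],[0,0.01,0,0,0,0,-0.3],[0,0,0,0,0,0,-0.3]]}}

```text
time_s: 6.2
eef_pos: [0.6223, 0.0281, 0.0393]
tool_rot: [0.741, 0.671, 0.0, 0.0]
wrist_force: [0.1, -0.2, -0.9]
gripper_width: 0.0298
grip_force: 0.0
```

>>> {"fn": "servo_tool", "kwargs": {"motion": [[0,0.007,0,0,0,0,-0.3],[0,0.007,0,0,0,0,-0.3]]}}

```text
time_s: 6.45
eef_pos: [0.6252, 0.0278, 0.0391]
tool_rot: [0.741, 0.671, -0.001, -0.001]
wrist_force: [-10.2, 1.8, 3.5]
gripper_width: 0.0297
grip_force: 5.2
```

>>> {"fn": "servo_tool", "kwargs": {"motion": [[0,0.007,0,0,0,0,-0.3],[0,0.007,0,0,0,0,-0.3]]}}

```text
time_s: 6.7
eef_pos: [0.6259, 0.0278, 0.0387]
tool_rot: [0.741, 0.671, -0.004, -0.004]
wrist_force: [-27.6, 1.4, 13.9]
gripper_width: 0.0297
grip_force: 13.6
```

>>> {"fn": "servo_tool", "kwargs": {"motion": [[0,-0.02,0,0,0,0,-0.3],[0,-0.01,0,0,0,0,-0.3],[0,0,-0.1,0,0,0,-0.3],[0,0,-0.2,0,0,0,-0.3],[0.1,-0.13,-0.12,0,0,0,0.2],[0.1,-0.13,-0.12,0,0,0,0.2],[0,-0.13,0,0,0,0,0.2],[0,0,0,0,0,0,0.2],[0,0,0,0,0,0,0.2]]}}

```text
time_s: 7.82
eef_pos: [0.5118, 0.0994, 0.2015]
tool_rot: [0.741, 0.671, 0.001, 0.0]
wrist_force: [0.9, 0.1, 0.5]
gripper_width: 0.0514
grip_force: 0.0
```

```bash
python3 - <<'E'
from h import *
import pickle
s=bot.sense(); im=optics.snapshot('wrist'); tp=optics.snapshot('top'); cv2.imwrite('pics/w2.png',im); cv2.imwrite('pics/t3.png',tp); pickle.dump(s,open('w2.pkl','wb')); print(s['time_s'],s['eef_pos'],s['tool_rot'],s['gripper_width'])
E
```

```text
7.825 [0.5118 0.0994 0.2015] [0.7413 0.6711 0.0005 0.0005] 0.051369185810392584
```

View pics/w2.png

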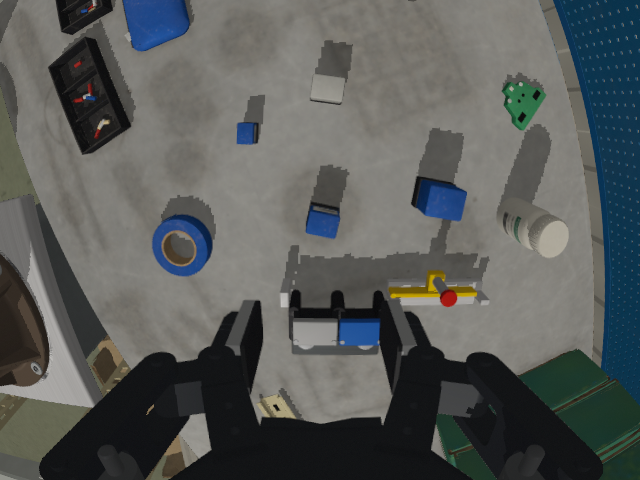

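The gate is now open, with the knob at (448,298). The hoods are grey at (316,331) and blue at (360,331). The blue relay is at (323,221), the grey at (327,90).

```bash
cat > m.py <<'E'
from h import *
import pickle
s=pickle.load(open('w2.pkl','rb')); W=cam('wrist',s); T=cam('top')
im=cv2.imread('pics/w2.png'); H,Sa,V=hsv(im); tp=cv2.imread('pics/t3.png'); h2,s2,v2=hsv(tp)
def big(m,x0,y0,x1,y1):
    q=np.zeros_like(m); q[y0:y1,x0:x1]=m[y0:y1,x0:x1]; return max(blobs(q,5),key=cv2.contourArea)
def cen(b): M=cv2.moments(b); return np.array([M['m10'],M['m01']])/M['m00']
bl=lambda H,S,V,v:(abs(H-112)<12)&(S>130)&(V>v)
gr=lambda S,V,v:(S<50)&(V>v)
out={}
for nm,mw,bw,mt,bt,z in [('bhood',bl(H,Sa,V,70),(335,310,382,350),bl(h2,s2,v2,90),(380,240,405,275),.046),
  ('ghood',gr(Sa,V,135),(288,312,345,350),gr(s2,v2,130),(378,268,400,300),.046),
  ('brelay',bl(H,Sa,V,112),(300,195,345,245),bl(h2,s2,v2,90),(315,255,340,290),.036),
  ('grelay',gr(Sa,V,138),(305,68,350,108),gr(s2,v2,150),(248,252,272,278),.036)]:
    c=big(mw,*bw); t=big(mt,*bt); r=cv2.minAreaRect(c); p=cv2.boxPoints(r); P=plane(W,p,z)
    X,e=tri(W,cen(c),T,cen(t)); sd=[np.linalg.norm(P[1]-P[0])*1e3,np.linalg.norm(P[2]-P[1])*1e3]
    l=(P[1]-P[0]) if sd[0]>sd[1] else P[2]-P[1]; an=np.degrees(np.arctan2(l[1],l[0])); an=(an+90)%180-90
    print(nm,cv2.boundingRect(c),'tri',X,'res',e,'wrist@z',plane(W,cen(c),z)[0,:2],'top@z',plane(T,cen(t),z)[0,:2],'sides',sd,'y-angle',an)
y=(abs(H-24)<7)&(Sa>130)&(V>90)
print('knob',plane(W,cen(big(((H<8)|(H>172))&(Sa>140)&(V>100),435,285,465,310)),.067))
E
python3 m.py
```

```text
bhood (339, 319, 41, 27) tri [ 0.5434 -0.026   0.0204] res 0.00938931863406257 wrist@z [ 0.5372 -0.0103] top@z [ 0.548 -0.022] sides [np.float64(37.41295795650816), np.float64(29.586356670248865)] y-angle -6.607931116391725Traceback (most recent call last):
  File "m.py", line 15, in <module>
    c=big(mw,*bw); t=big(mt,*bt); r=cv2.minAreaRect(c); p=cv2.boxPoints(r); P=plane(W,p,z)
                     ~~~^^^^^^^^
  File "m.py", line 6, in big
    q=np.zeros_like(m); q[y0:y1,x0:x1]=m[y0:y1,x0:x1]; return max(blobs(q,5),key=cv2.contourArea)
                                                              ~~~^^^^^^^^^^^^^^^^^^^^^^^^^^^^^^^^
ValueError: max() iterable argument is empty
```

```bash
sed -i 's#pics/t3.png#pics/top0.png#' m.py; python3 m.py
```

```text
bhood (339, 319, 41, 27) tri [ 0.5384 -0.0114  0.044 ] res 0.002278786298198562 wrist@z [ 0.5372 -0.0103] top@z [ 0.5396 -0.011 ] sides [np.float64(37.41295795650816), np.float64(29.586356670248865)] y-angle -6.607931116391725
ghood (293, 323, 44, 26) tri [ 0.4953 -0.0064  0.0493] res 0.0013969594449044006 wrist@z [ 0.4944 -0.0085] top@z [ 0.4958 -0.0068] sides [np.float64(39.976242184467644), np.float64(28.435906660344127)] y-angle -5.511855673233029
brelay (306, 212, 33, 26) tri [0.5128 0.0949 0.0398] res 0.0010999720490550932 wrist@z [0.5122 0.0938] top@z [0.5133 0.0949] sides [np.float64(19.261838699985883), np.float64(25.557739478045978)] y-angle -17.276655355075548
grelay (310, 75, 33, 27) tri [0.5266 0.2085 0.0225] res 0.0023854931273391286 wrist@z [0.5269 0.2082] top@z [0.5262 0.2058] sides [np.float64(19.265591394831482), np.float64(25.510146999872227)] y-angle -13.023780232128843
knob [[0.6164 0.0258 0.067 ]]
```

Dock origin is about (0.5196, 0.0137) with its y axis at about -6.2°. The knob (at 95 mm) and the midpoint between the hoods agree on this. The blue bay is on +y and the grey on -y. Now I'll grasp the blue relay slightly rearward.

>>> {"fn": "servo_tool", "kwargs": {"motion": [[0,0,0.05,0,0,0.065,0.2],[0,0,0.1,0,0,0.064,0.2],[0.009,0.008,0.1,0,0,0,0.2],[0,0,0.1,0,0,0,0.2],[0,0,0.1,0,0,0,0.2],[0,0,0.1,0,0,0,0.2],[0,0,0.06,0,0,0,0.2],[0,0,0.038,0,0,0,0.2],[0,0,0,0,0,0,0.2]], "grip_force": 20}}

```text
time_s: 9.05
eef_pos: [0.514, 0.1011, 0.0061]
tool_rot: [0.805, 0.593, -0.001, -0.0]
wrist_force: [-0.3, -0.2, -0.4]
gripper_width: 0.051
grip_force: 0.0
```

>>> {"fn": "servo_tool", "kwargs": {"motion": [[0,0,0,0,0,0,-0.1],[0,0,0,0,0,0,-0.3],[0,0,0,0,0,0,-0.6],[0,0,0,0,0,0,-0.6]]}}

```text
time_s: 9.55
eef_pos: [0.5143, 0.1013, 0.0076]
tool_rot: [0.805, 0.593, 0.001, 0.0]
wrist_force: [0.1, 0.3, 6.1]
gripper_width: 0.0274
grip_force: 20.3
```

>>> {"fn": "servo_tool", "kwargs": {"motion": [[0,0,0,0,0,-0.041,-0.6],[0,0,0,0,0,-0.041,-0.6],[-0.01,0.02,0,0,0,-0.041,-0.6],[-0.02,0.026,0,0,0,0,-0.6],[-0.02,0.026,0,0,0,0,-0.6],[-0.02,0.026,0,0,0,0,-0.6],[-0.018,0.025,0,0,0,0,-0.6],[0,0,0,0,0,0,-0.6],[0,0,0,0,0,0,-0.6]]}}

```text
time_s: 10.68
eef_pos: [0.548, 0.0704, 0.0076]
tool_rot: [0.744, 0.668, 0.0, 0.001]
wrist_force: [0.1, -3.8, 5.5]
gripper_width: 0.0278
grip_force: 20.3
```

```bash
python3 - <<'E'
from h import *
import pickle
s=bot.sense(); im=optics.snapshot('wrist'); cv2.imwrite('pics/w3.png',im); pickle.dump(s,open('w3.pkl','wb')); print(s['time_s'],s['eef_pos'],np.degrees(2*np.arctan2(s['tool_rot'][1],s['tool_rot'][0])),s['gripper_width'])
cv2.imwrite('pics/w3c.png',cv2.resize(im[230:430,180:460],(800,571),interpolation=cv2.INTER_CUBIC))
E
```

```text
10.675 [0.548  0.0704 0.0076] 83.77930401663097 0.02784295259896178
```

View pics/w3c.png

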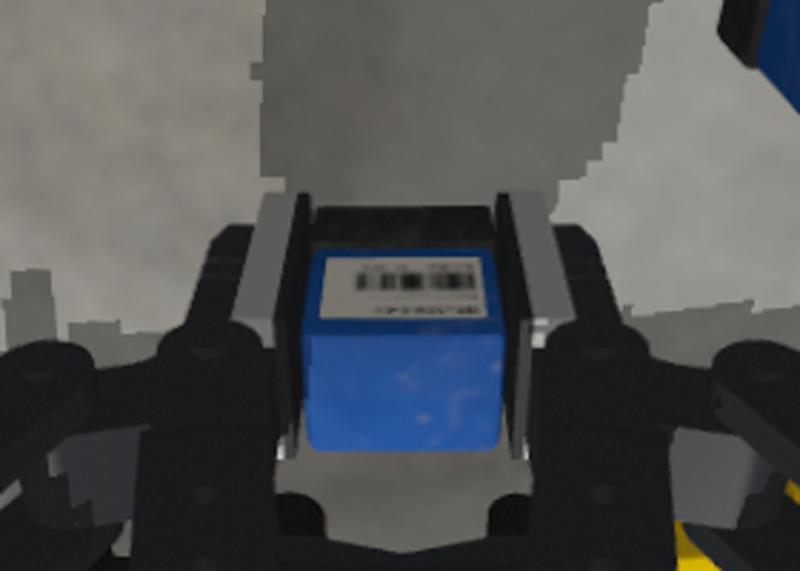

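The blue relay is held straight. Its top spans crop x 304–503, between the two wall noses at (300,515) and (510,515), whose gap is centred at about 406 against 403 for the relay. I'll work out how far forward it sits relative to the pads.

```bash
python3 - <<'E'
from h import *
import pickle
s=pickle.load(open('w3.pkl','rb')); W=cam('wrist',s)
f=lambda x,y:(180+x/2.857,230+y/2.857)
R=Ro.from_quat(s['tool_rot']).as_matrix()
for n,p,z in [('front top',f(403,450),.036),('rear top',f(403,333),.036),('rear bottom',f(403,207),0),('Ltop',f(306,400),.036),('Rtop',f(502,400),.036)]:
    P=plane(W,p,z)[0]; print(n,(R.T@(P-s['eef_pos']))*1e3)
for z in (.036,.046): print(z,[(R.T@(plane(W,f(x,510),z)[0]-s['eef_pos']))*1e3 for x in (325,487)])
E
```

```text
front top [-17.835   -0.2422 -28.3964]
rear top [  2.3637  -0.2693 -28.401 ]
rear bottom [ 2.1156 -0.2536  7.5991]
Ltop [ -8.951  -13.3491 -28.4155]
Rtop [ -8.9613  13.1179 -28.3809]
0.036 [array([-29.8938, -11.5814, -28.4084]), array([-29.9306,  12.0129, -28.3776])]
0.046 [array([-20.2283, -10.6087, -38.4094]), array([-20.2619,  10.9295, -38.3812])]
```

>>> {"fn": "servo_tool", "kwargs": {"motion": [[-0.02,0.001,0,0,0,0,-0.6],[-0.03,0,0,0,0,0,-0.6],[-0.03,0,0,0,0,0,-0.6],[-0.025,0,0,0,0,0,-0.6],[0,0,0,0,0,0,-0.6],[0,0,0,0,0,0,-0.2],[0,0,0,0,0,0,-0.15],[0,0,0,0,0,0,-0.15]]}}

```text
time_s: 11.72
eef_pos: [0.5443, 0.0395, 0.0068]
tool_rot: [0.744, 0.668, -0.0, -0.0]
wrist_force: [-0.2, -0.1, 0.4]
gripper_width: 0.0364
grip_force: 0.0
```

>>> {"fn": "servo_tool", "kwargs": {"motion": [[0.05,0,0,0,0,0,-0.15],[0.05,0,0,0,0,0,-0.15],[0,0,0,0,0,0,-1],[0,0,0,0,0,0,-1],[0,0,0,0,0,0,-1],[0,0,0,0,0,0,-1]]}}

```text
time_s: 12.48
eef_pos: [0.5477, 0.0689, 0.0069]
tool_rot: [0.745, 0.668, -0.0, 0.0]
wrist_force: [0.4, -0.0, 0.5]
gripper_width: 0.0005
grip_force: 0.0
```

>>> {"fn": "servo_tool", "kwargs": {"motion": [[-0.03,0,0,0,0,0,-1],[-0.025,0,0,0,0,0,-1],[-0.018,0,0,0,0,0,-1],[-0.018,0,0,0,0,0,-1],[-0.018,0,0,0,0,0,-1],[-0.018,0,0,0,0,0,-1],[0,0,0,0,0,0,-1]]}}

```text
time_s: 13.35
eef_pos: [0.5435, 0.031, 0.0069]
tool_rot: [0.745, 0.667, -0.0, 0.0]
wrist_force: [1.1, 1.0, 0.6]
gripper_width: 0.0002
grip_force: 0.0
```

>>> {"fn": "servo_tool", "kwargs": {"motion": [[-0.01,0,0,0,0,0,-1],[-0.007,0,0,0,0,0,-1],[0,0,0,0,0,0,-1]]}}

```text
time_s: 13.72
eef_pos: [0.543, 0.0262, 0.0069]
tool_rot: [0.744, 0.668, -0.0, 0.0]
wrist_force: [-0.3, 0.3, 0.5]
gripper_width: 0.0002
grip_force: 0.0
```

>>> {"fn": "servo_tool", "kwargs": {"motion": [[-0.005,0,0,0,0,0,-1],[-0.004,0,0,0,0,0,-1]]}}

```text
time_s: 13.98
eef_pos: [0.5429, 0.0241, 0.0069]
tool_rot: [0.745, 0.668, 0.0, -0.0]
wrist_force: [3.7, 16.0, -0.6]
gripper_width: 0.0
grip_force: 8.1
```

>>> {"fn": "servo_tool", "kwargs": {"motion": [[-0.004,0,0,0,0,0,-1],[-0.003,0,0,0,0,0,-1]]}}

```text
time_s: 14.22
eef_pos: [0.5429, 0.024, 0.0069]
tool_rot: [0.745, 0.668, 0.001, -0.0]
wrist_force: [3.8, 34.7, -0.2]
gripper_width: 0.0001
grip_force: 17.7
```

The blue relay is against its stop, TCP at dock x -12.8 mm as predicted. Next the grey one.

>>> {"fn": "servo_tool", "kwargs": {"motion": [[0.03,0,0,0,0,0,-1],[0.1,0,-0.05,0,0,0,-1],[0.12,-0.04,-0.12,0,0,0,0],[0.12,-0.04,-0.15,0,0,0,0.2],[0.11,-0.03,-0.15,0,0,0,0.2],[0,0,0,0,0,0,0.2],[0,0,0,0,0,0,0.2]]}}

```text
time_s: 15.1
eef_pos: [0.5249, 0.168, 0.1474]
tool_rot: [0.744, 0.668, -0.0, -0.0]
wrist_force: [-0.2, 0.4, -0.6]
gripper_width: 0.0512
grip_force: 0.0
```

```bash
python3 - <<'E'
from h import *
import pickle
s=bot.sense(); im=optics.snapshot('wrist'); cv2.imwrite('pics/w4.png',im); pickle.dump(s,open('w4.pkl','wb')); print(s['time_s'],s['eef_pos'],np.degrees(2*np.arctan2(s['tool_rot'][1],s['tool_rot'][0])))
W=cam('wrist',s); H,S,V=hsv(im)
e=np.array([.5266,.2075,.036])-W['o']; c=W['R'].T@e; a=np.arctan2(np.hypot(c[0],c[1]),c[2]); p=W['c']+W['f']*a*c[:2]/np.hypot(c[0],c[1]); print('expected px',p)
x,y=p.astype(int); m=(S<50)&(V>135); q=np.zeros_like(m); q[y-35:y+35,x-35:x+35]=m[y-35:y+35,x-35:x+35]
c=max(blobs(q,20),key=cv2.contourArea); r=cv2.minAreaRect(c); P=plane(W,cv2.boxPoints(r),.036); print(r,P[:,:2],P.mean(0))
l=max([P[1]-P[0],P[2]-P[1]],key=np.linalg.norm); print(np.linalg.norm(P[1]-P[0]),np.linalg.norm(P[2]-P[1]),(np.degrees(np.arctan2(l[1],l[0]))+90)%180-90)
cv2.imwrite('pics/w4c.png',cv2.resize(im[y-50:y+50,x-50:x+50],(400,400),interpolation=cv2.INTER_CUBIC))
vis=im.copy(); cv2.polylines(vis,[cv2.boxPoints(r).astype(np.int32)],True,(0,0,255),1)
cv2.imwrite('pics/w4v.png',np.hstack([cv2.resize(vis[y-50:y+50,x-50:x+50],(350,350)),cv2.resize(im[270:400,240:400],(431,350))]))
E
```

```text
15.1 [0.5249 0.168  0.1474] 83.79707066701573
expected px [317.7033 183.3311]
((309.9999694824219, 185.99998474121094), (55.99999237060547, 61.99999237060547), 0.0) [[0.4988 0.1863]
 [0.5045 0.2299]
 [0.5425 0.2257]
 [0.5382 0.182 ]] [0.521 0.206 0.036]
0.04397953908627448 0.03824455019178998 82.54272991906879
```

View pics/w4v.png

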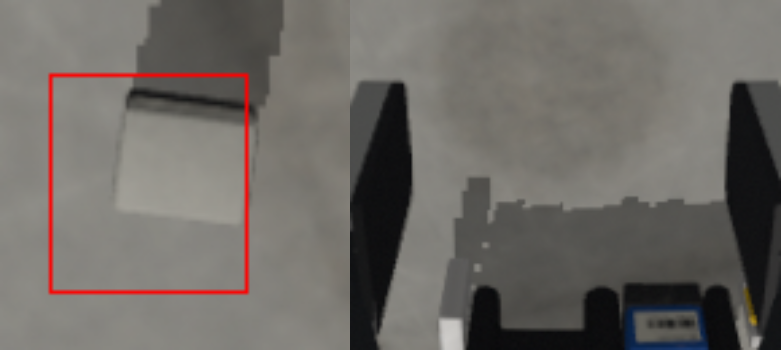

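The crop shows the blue relay seated (right panel, at (664,318)). The grey relay's top face has its corners at left-panel (128,108), (252,122), (241,224) and (116,211). The mask had merged with the bench, so I'll use these corners.

```bash
python3 - <<'E'
from h import *
import pickle
s=pickle.load(open('w4.pkl','rb')); W=cam('wrist',s)
p=np.array([(128,108),(252,122),(241,224),(116,211)])/3.5+[267,133]
P=plane(W,p,.036); print(P[:,:2],P.mean(0))
for a,b in((0,1),(3,2),(0,3),(1,2)): d=P[b]-P[a]; print(np.linalg.norm(d),np.degrees(np.arctan2(d[1],d[0])))
s2=pickle.load(open('w2.pkl','rb')); W2=cam('wrist',s2); im=cv2.imread('pics/w2.png'); H,S,V=hsv(im)
m=(S<50)&(V>138); q=m*0; q[68:108,305:350]=m[68:108,305:350]; c=max(blobs(q,20),key=cv2.contourArea); M=cv2.moments(c)
print('height by two views',tri(W,p.mean(0),W2,(M['m10']/M['m00'],M['m01']/M['m00'])))
E
```

```text
[[0.5185 0.2221]
 [0.5423 0.2167]
 [0.5381 0.1965]
 [0.5137 0.2019]] [0.5281 0.2093 0.036 ]
0.024430969813784432 -12.665053475741333
0.02501815926783793 -12.246533863386652
0.02078850324534954 -103.2952608687333
0.020607608689161786 -101.67001018885561
height by two views (array([0.5275, 0.2086, 0.0307]), np.float64(0.0010151870548726954))
```

>>> {"fn": "servo_tool", "kwargs": {"motion": [[0,0,0,0,0,0.07,0.2],[0.08,-0.01,0.03,0,0,0,0.2],[0.081,-0.01,0.1,0,0,0,0.2],[0,0,0.12,0,0,0,0.2],[0,0,0.1,0,0,0,0.2],[0,0,0.08,0,0,0,0.2],[0,0,0.038,0,0,0,0.2],[0,0,0,0,0,0,0.2]]}}

```text
time_s: 16.15
eef_pos: [0.5295, 0.216, 0.0064]
tool_rot: [0.78, 0.625, -0.001, -0.0]
wrist_force: [-0.3, -0.0, 0.3]
gripper_width: 0.0511
grip_force: 0.0
```

>>> {"fn": "servo_tool", "kwargs": {"motion": [[0,0,0,0,0,0,-0.1],[0,0,0,0,0,0,-0.3],[0,0,0,0,0,0,-0.6],[0,0,0,0,0,0,-0.6]], "grip_force": 20}}

```text
time_s: 16.65
eef_pos: [0.5303, 0.2167, 0.0083]
tool_rot: [0.78, 0.626, 0.001, 0.0]
wrist_force: [-0.5, -1.1, 6.7]
gripper_width: 0.0273
grip_force: 20.0
```

>>> {"fn": "servo_tool", "kwargs": {"motion": [[0,0,0,0,0,-0.035,-0.6],[-0.02,0,0,0,0,-0.035,-0.6],[-0.04,-0.004,0,0,0,0,-0.6],[-0.06,-0.004,0,0,0,0,-0.6],[-0.06,-0.004,0,0,0,0,-0.6],[-0.06,-0.004,0,0,0,0,-0.6],[-0.06,-0.004,0,0,0,0,-0.6],[-0.06,-0.005,0,0,0,0,-0.6],[-0.06,-0.005,0,0,0,0,-0.6],[-0.037,-0.004,0,0,0,0,-0.6],[-0.02,0,0,0,0,0,-0.6],[0,0,0,0,0,0,-0.6]]}}

```text
time_s: 18.15
eef_pos: [0.5044, 0.075, 0.0083]
tool_rot: [0.745, 0.667, 0.001, 0.001]
wrist_force: [0.6, -5.4, 7.4]
gripper_width: 0.0275
grip_force: 20.2
```

```bash
python3 - <<'E'
from h import *
import pickle
s=bot.sense(); im=optics.snapshot('wrist'); cv2.imwrite('pics/w5.png',im); pickle.dump(s,open('w5.pkl','wb')); print(s['time_s'],s['eef_pos'],np.degrees(2*np.arctan2(s['tool_rot'][1],s['tool_rot'][0])),s['gripper_width'])
cv2.imwrite('pics/w5c.png',cv2.resize(im[230:430,180:460],(800,571),interpolation=cv2.INTER_CUBIC))
E
```

```text
18.15 [0.5044 0.075  0.0083] 83.71809649977237 0.02749838533725194
```

View pics/w5c.png

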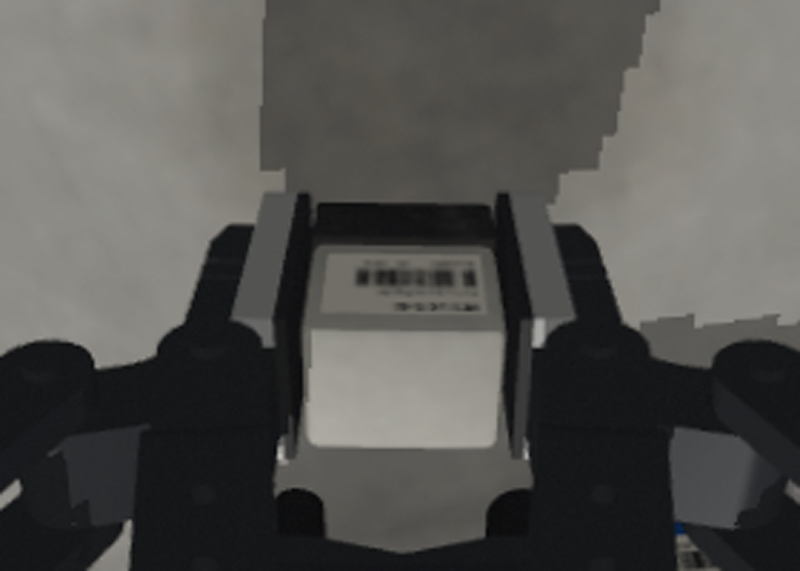

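The grey relay is aligned: its top spans crop x 304–503 and the nose gap is 323–487. I'll repeat the same insertion.

>>> {"fn": "servo_tool", "kwargs": {"motion": [[-0.02,0.001,0,0,0,0,-0.6],[-0.03,0,0,0,0,0,-0.6],[-0.03,0,0,0,0,0,-0.6],[-0.022,0,0,0,0,0,-0.6],[0,0,0,0,0,0,-0.6],[0,0,0,0,0,0,-0.2],[0,0,0,0,0,0,-0.15],[0,0,0,0,0,0,-0.15]]}}

```text
time_s: 19.2
eef_pos: [0.5008, 0.0451, 0.0074]
tool_rot: [0.744, 0.668, -0.0, -0.0]
wrist_force: [-0.1, -0.5, -0.1]
gripper_width: 0.0363
grip_force: 0.0
```

>>> {"fn": "servo_tool", "kwargs": {"motion": [[0.05,0,0,0,0,0,-0.15],[0.05,0,0,0,0,0,-0.15],[0,0,0,0,0,0,-1],[0,0,0,0,0,0,-1],[0,0,0,0,0,0,-1],[0,0,0,0,0,0,-1]]}}

```text
time_s: 19.95
eef_pos: [0.5041, 0.0746, 0.0075]
tool_rot: [0.745, 0.667, -0.0, 0.0]
wrist_force: [0.1, 0.4, 1.1]
gripper_width: 0.0001
grip_force: 0.0
```

>>> {"fn": "servo_tool", "kwargs": {"motion": [[-0.03,0,0,0,0,0,-1],[-0.025,0,0,0,0,0,-1],[-0.018,0,0,0,0,0,-1],[-0.018,0,0,0,0,0,-1],[-0.018,0,0,0,0,0,-1],[-0.018,0,0,0,0,0,-1],[0,0,0,0,0,0,-1]]}}

```text
time_s: 20.82
eef_pos: [0.5, 0.0367, 0.0075]
tool_rot: [0.745, 0.668, -0.0, 0.0]
wrist_force: [0.3, 0.6, 0.5]
gripper_width: 0.0
grip_force: 0.0
```

>>> {"fn": "servo_tool", "kwargs": {"motion": [[-0.008,0,0,0,0,0,-1],[-0.004,0,0,0,0,0,-1],[0,0,0,0,0,0,-1]]}}

```text
time_s: 21.2
eef_pos: [0.4996, 0.0335, 0.0075]
tool_rot: [0.744, 0.668, -0.0, 0.0]
wrist_force: [-0.2, 0.0, 0.3]
gripper_width: 0.0004
grip_force: 0.0
```

>>> {"fn": "servo_tool", "kwargs": {"motion": [[-0.006,0,0,0,0,0,-1],[-0.005,0,0,0,0,0,-1],[-0.004,0,0,0,0,0,-1]]}}

```text
time_s: 21.58
eef_pos: [0.4993, 0.0292, 0.0075]
tool_rot: [0.745, 0.668, 0.0, 0.0]
wrist_force: [1.6, 16.2, -0.8]
gripper_width: -0.0001
grip_force: 8.1
```

>>> {"fn": "servo_tool", "kwargs": {"motion": [[-0.004,0,0,0,0,0,-1],[-0.003,0,0,0,0,0,-1]]}}

```text
time_s: 21.82
eef_pos: [0.4993, 0.029, 0.0075]
tool_rot: [0.745, 0.668, 0.001, -0.0]
wrist_force: [4.4, 38.3, -1.0]
gripper_width: 0.0001
grip_force: 19.0
```

Both relays are against their stops. I'll back off, check, then close the gate.

>>> {"fn": "servo_tool", "kwargs": {"motion": [[0.04,0,0,0,0,0,-1],[0.12,0,-0.03,0,0,0,-1],[0.1,0,-0.15,0,0,0,-0.3],[0,0.05,-0.2,0,0,0,-0.3],[0,0,0,0,0,0,-0.3],[0,0,0,0,0,0,-0.3]]}}

```text
time_s: 22.58
eef_pos: [0.5218, 0.1028, 0.1212]
tool_rot: [0.744, 0.668, -0.0, -0.0]
wrist_force: [0.7, 0.1, -0.5]
gripper_width: 0.0296
grip_force: 0.0
```

```bash
python3 - <<'E'
from h import *
import pickle
s=bot.sense(); im=optics.snapshot('wrist'); cv2.imwrite('pics/w6.png',im); pickle.dump(s,open('w6.pkl','wb')); print(s['time_s'],s['eef_pos'])
cv2.imwrite('pics/w6c.png',cv2.resize(im[210:410,220:500],(800,571),interpolation=cv2.INTER_CUBIC))
E
```

```text
22.575 [0.5218 0.1028 0.1212]
```

View pics/w6c.png

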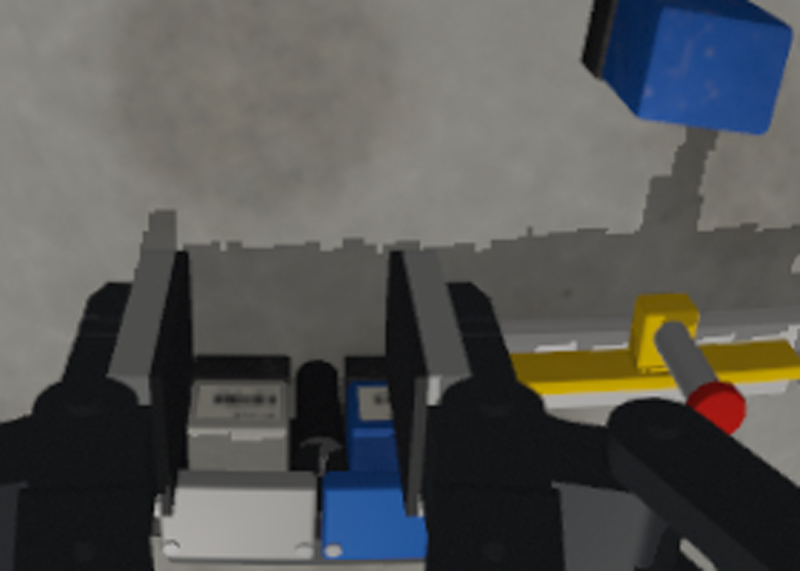

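Both relays sit level in their bays, grey at crop (240,400) and blue at (370,400), and the gate's path is clear. Now I'll cage the post again and close the gate.

>>> {"fn": "servo_tool", "kwargs": {"motion": [[-0.054,0.085,0,0,0,0,-0.3],[-0.054,0.085,0,0,0,0,-0.3],[-0.054,0.085,0,0,0,0,-0.3],[-0.054,0.084,0,0,0,0,-0.3],[0,0,0.07,0,0,0,-0.3],[0,0,0.1,0,0,0,-0.3],[0,0,0.07,0,0,0,-0.3],[0,0,0.034,0,0,0,-0.3],[0,0,0,0,0,0,-0.3]]}}

```text
time_s: 23.75
eef_pos: [0.6157, 0.0273, 0.0381]
tool_rot: [0.744, 0.668, -0.001, -0.001]
wrist_force: [0.2, -0.3, -1.1]
gripper_width: 0.0304
grip_force: 0.0
```

>>> {"fn": "servo_tool", "kwargs": {"motion": [[0,-0.02,0,0,0,0,-0.3],[0,-0.035,0,0,0,0,-0.3],[0,-0.035,0,0,0,0,-0.3],[0,-0.035,0,0,0,0,-0.3],[0,-0.035,0,0,0,0,-0.3],[0,-0.035,0,0,0,0,-0.3],[0,-0.035,0,0,0,0,-0.3],[0,-0.035,0,0,0,0,-0.3],[0,-0.035,0,0,0,0,-0.3],[0,-0.015,0,0,0,0,-0.3],[0,0,0,0,0,0,-0.3]]}}

```text
time_s: 25.12
eef_pos: [0.5219, 0.0377, 0.0392]
tool_rot: [0.744, 0.668, -0.0, -0.0]
wrist_force: [-0.6, 0.3, -0.3]
gripper_width: 0.0297
grip_force: 0.0
```

>>> {"fn": "servo_tool", "kwargs": {"motion": [[0,-0.01,0,0,0,0,-0.3],[0,-0.008,0,0,0,0,-0.3],[0,-0.004,0,0,0,0,-0.3]]}}

```text
time_s: 25.5
eef_pos: [0.5158, 0.0383, 0.0392]
tool_rot: [0.744, 0.668, 0.0, 0.0]
wrist_force: [3.8, -0.2, -0.5]
gripper_width: 0.0299
grip_force: 1.8
```

>>> {"fn": "servo_tool", "kwargs": {"motion": [[0,-0.006,0,0,0,0,-0.3],[0,-0.005,0,0,0,0,-0.3]]}}

```text
time_s: 25.75
eef_pos: [0.5152, 0.0384, 0.0395]
tool_rot: [0.745, 0.668, 0.002, 0.002]
wrist_force: [16.8, -1.5, -8.6]
gripper_width: 0.0299
grip_force: 8.0
```

>>> {"fn": "servo_tool", "kwargs": {"motion": [[0,-0.006,0,0,0,0,-0.3],[0,0,0,0,0,0,-0.3]]}}

```text
time_s: 26.0
eef_pos: [0.515, 0.0384, 0.0396]
tool_rot: [0.745, 0.668, 0.003, 0.003]
wrist_force: [20.2, -2.5, -11.7]
gripper_width: 0.03
grip_force: 10.0
```

>>> {"fn": "servo_tool", "kwargs": {"motion": [[0,0.02,0,0,0,0,-0.3],[0,0.019,0,0,0,0,-0.3],[0,0,-0.1,0,0,0,-0.3],[0,0,-0.2,0,0,0,-0.3],[0.15,0,-0.15,0,0,0,-0.3],[0.15,-0.02,0,0,0,0,-0.3],[0,0,0,0,0,0,-0.3],[0,0,0,0,0,0,-0.3]]}}

```text
time_s: 27.0
eef_pos: [0.5257, 0.1268, 0.1731]
tool_rot: [0.744, 0.668, -0.001, -0.0]
wrist_force: [0.2, 0.3, 0.8]
gripper_width: 0.0297
grip_force: 0.0
```

```bash
python3 - <<'E'
from h import *
s=bot.sense(); im=optics.snapshot('wrist'); cv2.imwrite('pics/w7.png',im); W=cam('wrist',s); print(s['time_s'],s['eef_pos'])
H,S,V=hsv(im)
def cs(m,n,z,a=20):
    for c in blobs(m,a):
        M=cv2.moments(c); p=np.array([M['m10'],M['m01']])/M['m00']; P=plane(W,p,z)[0]
        if np.hypot(P[0]-.52,P[1]-.02)<.1:
            d=P[:2]-[.5196,.0137]; b=c[:,0,:]; L,R_=b[b[:,0].argmin()],b[b[:,0].argmax()]
            D=lambda q:(lambda v:(v@[-.108,-.9942],v@[.9942,-.108]))(plane(W,q,z)[0,:2]-[.5196,.0137])
            print(n,cv2.boundingRect(c),'dock',np.array(D(p)),'L',np.array(D(L)),'R',np.array(D(R_)))
cs(((H<8)|(H>172))&(S>140)&(V>90),'knob',.067)
cs((abs(H-24)<7)&(S>130)&(V>80),'bar',.03)
cs((abs(H-112)<12)&(S>130)&(V>70),'blue',.036)
E
```

```text
27.0 [0.5257 0.1268 0.1731]
knob (320, 339, 20, 17) dock [-0.023   0.0003] L [-0.0247 -0.0072] R [-0.0237  0.0081]
bar (287, 310, 68, 30) dock [-0.0172 -0.0061] L [-0.0103 -0.0373] R [-0.006   0.0238]
blue (329, 345, 32, 42) dock [0.0237 0.0164] L [0.0229 0.0011] R [0.0461 0.0316]
```

The knob is at dock y = 0.3 mm, so the gate is shut. The arm is clear of everything, so I'm handing in.

```bash
python3 -c "
from station import bot
print(bot.sign_off())"
```

```text
the job is handed in; nothing more can be done
None
```

I opened the gate, slid the blue and grey relays home against the stops in their matching bays, shut the gate again (knob measured 0.3 mm from its shut position) and handed the job in at 27 s of the 72 s allowed; the verdict was not shown.

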